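# Load a printing block under a spring flap

## Task

Load the printing block into the bench jig: with one fingertip press the jig's long side pedal down so that the spring flap stands open, and while holding it open push the block along its channel with the other fingertip, under the flap, right up against the backstop. Then let go of the pedal so that the flap comes down on the block, and move clear. Only press and push: do not grip or lift the block, and leave the jar, the small bottle and the paint tube alone.

Things in the scene. Friction and masses are not known exactly. Their poses are not given: they have to be found in the camera images.
- jig: Jig fixed to the table: plywood base, x -150 to +72, y -45 to +45 mm, deck top z = 8 mm. Origin at table height, on the channel's centre line; +x: the way the block is pushed (away from the robot, within 0.4 rad), +y: the pedal's side. All mm below are in this frame. Channel 44 mm wide (y -22 to +22) between rails 5 mm thick, x -100 to +60, tops z = 16.
- backstop (a point): Middle of the upright face of the wooden backstop that ends the channel: jig x = +60, y = 0, z = 21 mm; its top is at z = 34.
- hinge (a point): Point on the hinge shaft of flap and pedal, at jig x = -80, y = +28, z = 44 mm. The shaft (radius 4) runs along jig x, x -150 to +56, in three posts (y 27 to 41, tops z = 52) at x = -146, -10 and +52.
- flap_pad (a point): Middle of the underside of the flap's rubber pad (30 x 24 mm; shut: x +15 to +45, y +4 to -20, z = 28 mm: 8 mm too low for the block to enter). It swings up to the +y side with the flap. Opened to 0.7 rad it leaves the block 12 mm of room, and the flap's highest edge is about 80 mm above the table.
- flap (a joint): Angle of flap and pedal (one rigid part) about the shaft, rad: 0 = shut, grows as the pedal is pressed down and the flap rises, at most 0.95. A spring shuts it (about 3 N at the pedal at first, 5 N at 0.7 rad). The block fits under it from 0.40 rad on; with the block home and the pedal free it rests on the block at about 0.31.
- pedal_near (a point): Middle of the width of the pedal's top face, at its end nearer the robot (jig x = -145). Pedal: aluminium plate, x -145 to -20, 40 mm wide, 4 thick. Shut, it slopes up and outward from y 61, z 38 to y 92, z 64 mm. At 0.7 rad it lies level, y 50 to 90, top z = 18: a fingertip 18 mm above the table holds it there and can slide along it; 5 mm lower is no harm.
- pedal_far (a point): Middle of the width of the pedal's top face, at its far end (jig x = -20 mm).
- block: Loose block, wood with grey lino face, 90 (its x) x 40 x 28 mm, 0.1 to 0.2 kg. Origin: centre of underside. Starts in the channel before the flap, centre at jig x -65 to -40 mm; home (far end on the backstop) at x = +15, near end then x = -30, outside the flap. Fingertips on the level pedal and behind the block are at one height, about 70 mm apart (45 to 95 will do).
- jar: Bystander: white paint jar, 70 mm across, 83 mm high, to the right of the jig. Origin at the centre of its underside.
- small_bottle: Bystander: small bottle, 29 mm across, 73 mm high, standing beyond the jig. Origin at the centre of its underside.
- tube: Bystander: paint tube, 38 x 136 x 27 mm, lying to the left of the jig beyond the pedal. Origin at the centre of its underside.
There are look-alikes about, which are no part of the job. Of the things like the block, leave any that is red or turquoise; of the rest the smaller one is meant.

How it is judged:
On the way, in this order (a step that is already met when the one before it is completed fails the run):
1. the pedal is held down and the flap stands open (0.40 rad or more) before the block goes in (value of joint flap above 0.4 rad and x of block in the frame of jig below -0.025 m), for 0.1 s.
2. with the flap still held open (0.40 rad or more), a finger pushes the block in under it (value of joint flap above 0.4 rad and contact force between the fingers and block above 0.05 N and x of block in the frame of jig above -0.02 m).
3. the block reaches the backstop (x of block in the frame of jig above 0.01 m), for 0.1 s.
At the end, for the whole second after the job is handed in: The block lies flat in the channel with its far end within 5 mm of the backstop, straight to 0.1 rad, at rest, and the flap, its pedal free, rests on the block (0.22 to 0.39 rad) (x of block in the frame of jig between 0.01 and 0.02 m and y of block in the frame of jig between -0.006 and 0.006 m and angle between the x axis of block and the x axis of jig, either way round below 0.1 rad and angle between block's own z axis and vertical below 0.06 rad and height (world z) of block below 0.012 m and value of joint flap between 0.22 and 0.39 rad and linear speed of block below 0.01 m/s); the robot touches nothing.
It fails at once if the block is lifted (8 mm or more off the deck) or tipped (0.25 rad) (height (world z) of block above 0.016 m or angle between block's own z axis and vertical above 0.25 rad).
It fails at once if a bystander (jar, small bottle, tube) is moved by more than 20 mm (distance of any of jar, small_bottle, tube from where it was at the start of the episode above 0.02 m).
It also fails if it takes over 35 s, if anything falls off the work surface, if the arm or the gripper's body presses on something with over 40 N, if the wrist force passes 120 N, or if a joint passes its speed limit or range.

## Robot

A 6-joint arm with a two-finger parallel gripper is mounted at the origin on a cart in front of the work surface, level with it; the furniture and walls round the work are solid. World frame = base frame: x ahead of the robot, y to its left, z up, the work surface at z = 0. Lengths are in m, angles in rad, forces in N, time in s.
With the tool pointing down it reaches from about 0.35 to 0.775 m from the base axis. Payload 5.5 kg.
Tool frame: the origin (TCP) lies between the finger pads; the fingertips stand 19 mm ahead of it and the grasp point (between the pads) is the TCP; z points along the fingers, x is the direction in which the jaws open and shut, and the axes are right-handed (so a half turn about z gives the same grasp; the last joint's range is limited). The gripper opens to 85 mm and grips with 20 to 120 N. Pads are 22 mm wide; open, the fingers measure 114 mm over their backs; the gripper's body (76 mm by 85 mm) begins 54 mm behind the grasp point. The pads swing forward as they close: fully open they stand 13 mm farther back than shut.
Start: joints at [1.149, 0.313, 0.046, 1.304, 0, 1.431], TCP at [0.16, 0.552, 0.25] pointing down, gripper open.
Joint ranges: [-2.76, 2.76], [-0.86, 1.69], [-1.03, 1.26], [-2.2, 2.34], [-1.47, 1.5], [-3.14, 3.14]. Speed limits (rad/s): [2.57, 2.57, 3.14, 3.14, 3.14, 3.14].

## Interface

Orientations are given as a unit quaternion [w, x, y, z].
In Python, from workcell import env gives the robot as it stands. The module is installed in compiled form; this text tells all that it offers.
- The arm moves only by the tool carry_out, never from a script. Its argument "steps" is a list of rows, each a list of 7 numbers: the gripper command: -1 is shut, 1 is fully open, values between are in proportion, then the shift along the tool's x, y, z in m, then the turn, a rotation vector about the tool's x, y, z in rad. A call has 1 to 20 rows; each row shifts and turns the commanded pose from where the row before left it, along the tool's axes as they then stand; what a row does not reach is not made up. A row lasts 1/8 s, in which the tool goes at most 62.5 mm and 10.7 degrees, less where a joint would pass 70% of its speed; a pose out of reach is approached as far as the arm can. A call with a gripper value outside its range is refused whole. The fingers move at their own pace and stop on an object; "grip_force" is the grip in N (left out, the last holds). Time passes only in rows, so rows that do not move let the fingers close. It gives the time, the measured TCP pose, the force and the opening at its end, in the units of the state.
- env.get_state(): the state, without advancing time (a new reading comes with each control period).
- env.read_camera(name): name is "scene" or "top"; returns a dict with "color" (400x640x3 uint8, red, green, blue), "K" (3x3 intrinsics, pixels), "R" (3x3) and "t" (3): a world point X has camera coordinates R X + t. Camera axes: x right, y down, z forward; pixel columns grow to the right and rows downward; lengths in m; the calibration is good to about 2 mm. A picture is of the moment at which its call begins. There is no depth.
- env.hand_in(): hands the job in, once; it reports no verdict.
The state is a dict: "clock": time; "joint_pos": joint angles; "qvel": joint speeds; "tau": joint torques, N m; "tcp_pos": TCP position; "orientation": TCP orientation; "wrist_force": force on the tool from outside, world axes, zero at the start; "ft_torque": the same for the moment, N m; "finger_gap": finger opening in m.
Only numpy, scipy, OpenCV 4.12 (cv2) and the standard library are available. Lean on these libraries where they do the work, as an engineer would, in place of code of your own. Each camera call takes 0.05 s, during which the arm holds its last target. There are 200 camera calls.

## Working session

There is one attempt and no reset: what is moved stays moved. The work goes in short steps, Python scripts to look and compute and a tool call to move; the robot and the scene stay as the last step left them, time stands still between calls to the robot, and variables do not carry over. Pictures are saved under pics/ and viewed, about 8 in all and at most 12, crops included, and the job is handed in when it is done.

Besides the shell and the picture viewer there is one more tool, called after ">>>" in YAML: its name, and indented under it one key for each argument. carry_out: Moves the arm, as the interface text tells. Its arguments: {"type":"object","properties":{"steps":{"type":"array","items":{"type":"array","items":{"type":"number"}}},"grip_force":{"type":"number"}},"required":["steps"]}

```bash
mkdir -p pics; cat > h.py <<'E'
from workcell import env
import numpy as np, cv2
from scipy.spatial.transform import Rotation as Rot
np.set_printoptions(precision=4,suppress=True)
def shot(name,fn=None):
    c=env.read_camera(name); 
    if fn: cv2.imwrite('pics/'+fn,c['color'][:,:,::-1])
    return c
def ray(c,uv):
    d=np.linalg.inv(c['K'])@np.array([uv[0],uv[1],1.]); R=c['R']
    return -R.T@c['t'], R.T@d
def onz(c,uv,z):
    o,d=ray(c,uv); return o+d*(z-o[2])/d[2]
def proj(c,X):
    p=c['K']@(c['R']@np.asarray(X,float)+c['t']); return p[:2]/p[2]
E
python3 - <<'E'
from h import *
import pickle
d={}
for n in('scene','top'):
    c=d[n]=shot(n,n+'1.png'); print(n,c['K'][0],c['K'][1],-c['R'].T@c['t'],c['R'][2])
pickle.dump(d,open('c1.pkl','wb'))
s=env.get_state(); print(s['tcp_pos'],s['orientation'],s['finger_gap'],s['clock'])
print(Rot.from_quat(np.roll(s['orientation'],-1)).as_matrix())
E
```

```text
scene [400.022   0.    313.709] [  0.     400.022  198.9631] [ 0.0606 -0.1738  0.742 ] [ 0.5529  0.3055 -0.7753]
top [501.6839   0.     319.8422] [  0.     501.6839 204.4187] [0.3824 0.0806 1.1715] [ 0.1313 -0.0144 -0.9912]
[0.1597 0.5519 0.2495] [ 0.0004  0.7994  0.6008 -0.0007] 0.08561558983128637 0.1
[[ 0.2781  0.9605 -0.0007]
 [ 0.9605 -0.2781 -0.0015]
 [-0.0016 -0.0003 -1.    ]]
```

View pics/top1.png

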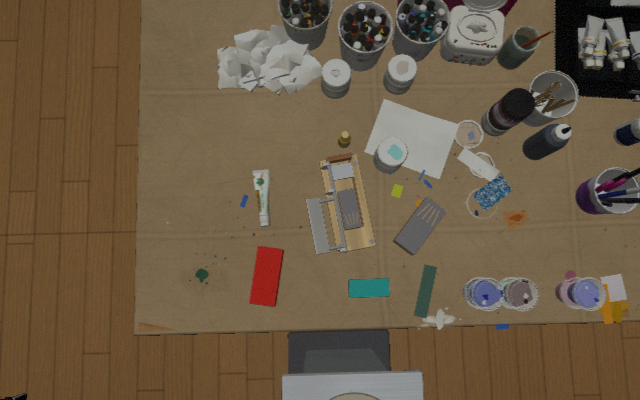

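View pics/scene1.png

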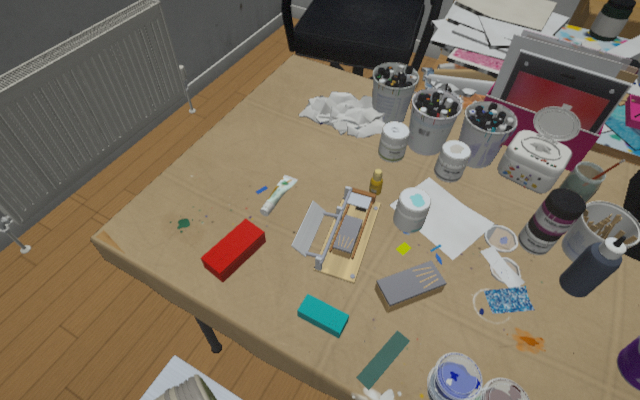

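Look-alikes (top view): red block (267,276), turquoise block (369,288), large grey lino block (420,226), and smaller grey block in the jig (348,209). Red and turquoise are out. Of the two grey ones, the smaller, which sits in the jig's channel, fits the description. I'll confirm it in an enlarged crop.

```bash
python3 - <<'E'
from h import *
import pickle
d=pickle.load(open('c1.pkl','rb'))
t=d['top']['color'][140:265,290:450]; s=d['scene']['color'][170:290,280:400]
a=cv2.resize(t,None,fx=4.0,fy=4.0,interpolation=cv2.INTER_CUBIC)
cv2.imwrite('pics/topcrop.png',a[:,:,::-1])
a=cv2.resize(s,None,fx=4.8,fy=4.8,interpolation=cv2.INTER_CUBIC)
cv2.imwrite('pics/scenecrop.png',a[:,:,::-1])
print(proj(d['top'],[.16,.55,.25]))
E
```

```text
[ 49.2908 406.6631]
```

View pics/topcrop.png

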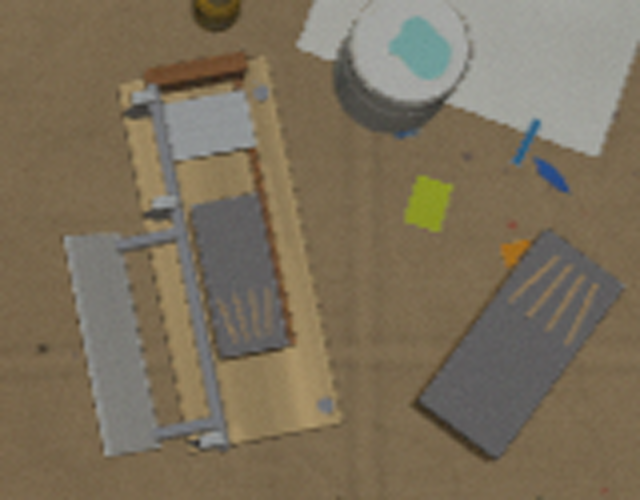

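View pics/scenecrop.png

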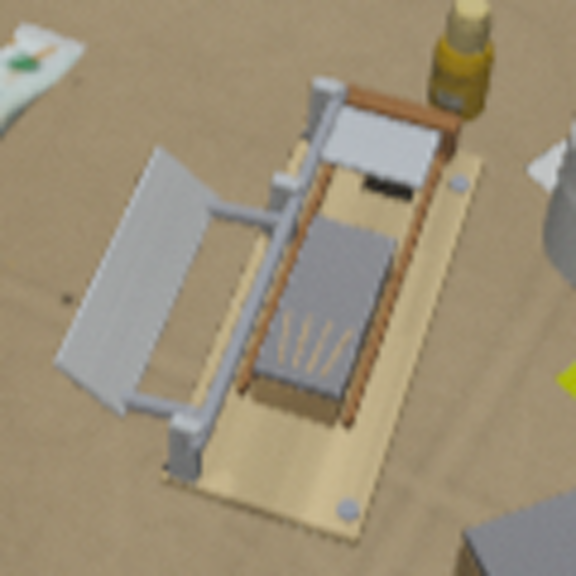

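The crop confirms it: the smaller grey block (crop (245,275)) lies in the channel before the flap; pedal at crop left (66..160, 235..455); deck corners near right (341,422), far right (265,57), far left (120,85). Now the numbers.

```bash
python3 - <<'E'
from h import *
import pickle
from scipy.optimize import least_squares
d=pickle.load(open('c1.pkl','rb')); T,S=d['top'],d['scene']
tp=lambda u,v:(290+u/4-.375,140+v/4-.375); sp=lambda u,v:(280+u/4.8-.4,170+v/4.8-.4)
obs=[(T,tp(341,422),(-150,-45,8)),(T,tp(265,57),(72,-45,8)),(T,tp(120,85),(72,45,8)),
(S,sp(357,530),(-150,-45,8)),(S,sp(483,157),(72,-45,8)),
(T,tp(66,238),(-20,92,64)),(T,tp(108,456),(-145,92,64)),(S,sp(158,147),(-20,92,64)),(S,sp(57,362),(-145,92,64))]
def jw(p,X): c,s=np.cos(p[2]),np.sin(p[2]); X=np.array(X)/1e3; return np.array([p[0]+c*X[0]-s*X[1],p[1]+s*X[0]+c*X[1],X[2]])
f=lambda p:np.concatenate([proj(c,jw(p,X))-uv for c,uv,X in obs])
r=least_squares(f,[.5,0,.2],loss='soft_l1'); print(r.x); print(f(r.x).reshape(-1,2))
p=r.x; np.save('jig.npy',p)
c,s=np.cos(p[2]),np.sin(p[2])
for uv in [(190,207),(262,193),(291,345),(220,358)]:
    w=onz(T,tp(*uv),.036)-[p[0],p[1],0]; print('blk',1e3*(c*w[0]+s*w[1]),1e3*(-s*w[0]+c*w[1]))
for uv in [(319,217),(396,240),(345,395),(255,372)]:
    w=onz(S,sp(*uv),.036)-[p[0],p[1],0]; print('blk S',1e3*(c*w[0]+s*w[1]),1e3*(-s*w[0]+c*w[1]))
for X in [(-145,70,18),(-20,70,18),(-85,0,18),(0,70,18),(-30,0,18)]: print(X,jw(p,X), np.hypot(*jw(p,X)[:2]))
E
```

```text
[0.5773 0.0073 0.1663]
[[ 0.327   0.5544]
 [ 0.0216 -0.1915]
 [-0.9418 -0.132 ]
 [-0.0072  1.5861]
 [ 0.3219 -0.6827]
 [ 0.014  -0.2358]
 [ 0.2569  0.5241]
 [ 0.2373 -0.9544]
 [-0.2212 -0.2743]]
blk -12.41788520153481 18.69540431459306
blk -12.325761713459341 -23.477676229645127
blk -101.17674120425481 -22.03674892176823
blk -100.70259427375406 19.049293307339703
blk S -14.396033693636117 15.561781281264892
blk S -14.691801644314133 -21.21524831044143
blk S -101.75608649337923 -22.95056248869029
blk S -104.16976591506544 16.868235649667493
(-145, 70, 18) [0.4227 0.0523 0.018 ] 0.4258976276810176
(-20, 70, 18) [0.5459 0.073  0.018 ] 0.5508077516464409
(-85, 0, 18) [ 0.4934 -0.0068  0.018 ] 0.49347729616838776
(0, 70, 18) [0.5657 0.0763 0.018 ] 0.5707970231836581
(-30, 0, 18) [0.5477 0.0023 0.018 ] 0.5476769243247681
```

>>> carry_out:
  steps:
    - [0.294,0,0,0,0,0,-0.112]
    - [0.294,0,0,0,0,0,-0.112]
    - [0.294,0,0,0,0,0,-0.112]
    - [0.294,0,0,0,0,0,-0.112]
    - [0.294,-0.041,0.0142,0,0,0,0]
    - [0.294,-0.041,0.0142,0,0,0,0]
    - [0.294,-0.041,0.0142,0,0,0,0]
    - [0.294,-0.041,0.0142,0,0,0,0]
    - [0.294,-0.041,0.0142,0,0,0,0]
    - [0.294,-0.041,0.0142,0,0,0,0]
    - [0.294,-0.041,0.0142,0,0,0,0]
    - [0.294,-0.041,0.0142,0,0,0,0]
    - [0.294,-0.041,0.0142,0,0,0,0]
    - [0.294,-0.041,0.0142,0,0,0,0]
    - [0.294,-0.041,0.0142,0,0,0,0]
    - [0.294,-0.041,0.0142,0,0,0,0]
    - [0.294,-0.041,0.0142,0,0,0,0]
    - [0.294,-0.041,0.0142,0,0,0,0]

```text
clock: 2.35
tcp_pos: [0.4512, 0.0178, 0.25]
orientation: [-0.0, 0.646, 0.763, -0.0]
wrist_force: [-0.3, 0.6, -0.3]
finger_gap: 0.0552
```

>>> carry_out:
  steps:
    - [0.294,0,0,0.05,0,0,0]
    - [0.294,0,0,0.05,0,0,0]
    - [0.294,0,0,0.04,0,0,0]
    - [0.294,0,0,0,0,0,0]

```text
clock: 2.85
tcp_pos: [0.4478, 0.0195, 0.1075]
orientation: [-0.003, 0.646, 0.763, -0.002]
wrist_force: [-0.3, -0.4, 0.2]
finger_gap: 0.0554
```

```bash
cat > look.py <<'E'
import sys
from h import *
k=sys.argv[1]
p=np.load('jig.npy'); p[1]-=.002
im=[]
for n,(u,v,w) in (('scene',(265,140,130)),('top',(285,130,130))):
    c=shot(n)['color'][v:v+150,u:u+w]; im.append(cv2.resize(c,None,fx=3,fy=4 and 3,interpolation=cv2.INTER_CUBIC))
cv2.imwrite(f'pics/{k}.png',np.hstack(im)[:,:,::-1])
s=env.get_state(); w=s['tcp_pos']-[p[0],p[1],0]; c,q=np.cos(p[2]),np.sin(p[2])
print(s['clock'],'jig mm',1e3*(c*w[0]+q*w[1]),1e3*(-q*w[0]+c*w[1]),1e3*w[2],s['wrist_force'],s['finger_gap'])
E
python3 look.py near1
```

```text
2.95 jig mm -122.08132663758882 34.5642425438191 110.98551540495934 [ 0.4088 -0.0115  0.3596] 0.055073313703482875
```

View pics/near1.png

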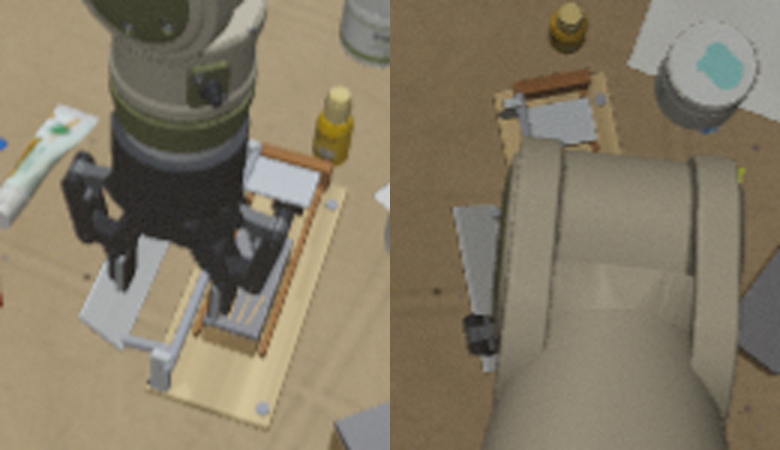

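The picture shows the gripper straddling the hinge shaft: pedal finger tip at scene pixel about (305,237), block-side tip at about (339,246). I'll check tip height by projection.

```bash
python3 - <<'E'
from h import *
import pickle
c=pickle.load(open('c1.pkl','rb'))['scene']; s=env.get_state(); print(s['tcp_pos'])
R=Rot.from_quat(np.roll(s['orientation'],-1)).as_matrix()
for a in(0.005,.01,.015,.019):
  print(a,[proj(c,s['tcp_pos']+R@[sx*.035,0,a]).round(1) for sx in(1,-1)])
E
```

```text
[0.4511 0.0192 0.111 ]
0.005 [array([306.6, 227.4]), array([341. , 237.9])]
0.01 [array([306.6, 228.9]), array([340.9, 239.4])]
0.015 [array([306.6, 230.4]), array([340.7, 240.8])]
0.019 [array([306.6, 231.5]), array([340.6, 242. ])]
```

>>> carry_out:
  steps:
    - [0.294,0.001,-0.003,0.018,0,0,0]
    - [0.294,0,0,0.015,0,0,0]
    - [0.294,0,0,0.01,0,0,0]
    - [0.294,0,0,0.01,0,0,0]
    - [0.294,0,0,0.009,0,0,0]
    - [0.294,0,0,0.008,0,0,0]
    - [0.294,0,0,0,0,0,0]
    - [0.294,0,0,0,0,0,0]

```text
clock: 3.95
tcp_pos: [0.4498, 0.0173, 0.0414]
orientation: [0.003, 0.647, 0.763, -0.001]
wrist_force: [-0.0, -9.4, 8.5]
finger_gap: 0.0551
```

```bash
python3 look.py press1
```

```text
4.05 jig mm -123.6882583638942 32.99323489989726 41.470687895354445 [-1.0101 -9.1441  8.5249] 0.05516352959434505
```

View pics/press1.png

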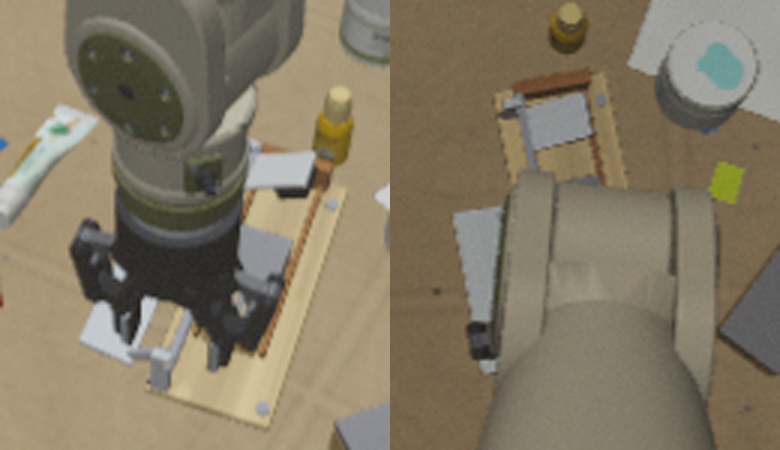

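```bash
cat > ang.py <<'E'
from h import *
import pickle
d=pickle.load(open('c1.pkl','rb')); p=np.load('jig.npy'); p[1]-=.002
def P(n,x,y,z,a):
    v,w=y-28,z-44; # opening: -y side rises
    y2=28+v*np.cos(a)+w*np.sin(a); z2=44-v*np.sin(a)+w*np.cos(a)
    X=np.array([x,y2,z2])/1e3; c,s=np.cos(p[2]),np.sin(p[2])
    return proj(d[n],[p[0]+c*X[0]-s*X[1],p[1]+s*X[0]+c*X[1],X[2]]),y2,z2
for a in (0,.3,.4,.5,.6,.7,.8):
    q,_,_=P('scene',15,-20,28,a); r,y2,z2=P('scene',-20,92,64,a); t,_,_=P('top',-20,92,64,a)
    print(a,'pad scene crop',(q-[265,140])*3,'pedal far outer top crop',(t-[285,130])*3+[390,0],'y,z',y2,z2,'near outer scene crop',(P('scene',-145,92,64,a)[0]-[265,140])*3)
E
python3 ang.py
```

```text
0 pad scene crop [301.7761 215.7108] pedal far outer top crop [456.1079 206.599 ] y,z 92.0 64.0 near outer scene crop [ 81.3236 315.4954]
0.3 pad scene crop [307.3652 204.4483] pedal far outer top crop [452.5203 211.096 ] y,z 95.05193943726557 44.193436556186384 near outer scene crop [ 78.1144 329.9816]
0.4 pad scene crop [307.9541 200.1757] pedal far outer top crop [453.0752 212.2465] y,z 94.73627046235765 37.49844597230407 near outer scene crop [ 78.8868 335.3385]
0.5 pad scene crop [307.876  195.7101] pedal far outer top crop [454.4785 213.2072] y,z 93.75379473306792 30.868416767138463 near outer scene crop [ 80.5465 340.8696]
0.6 pad scene crop [307.123  191.0963] pedal far outer top crop [456.7022 213.972 ] y,z 92.11432882212011 24.369594000911302 near outer scene crop [ 83.0627 346.5211]
0.7 pad scene crop [305.695 186.382] pedal far outer top crop [459.7111 214.5369] y,z 89.8342537309611 18.066911762477545 near outer scene crop [ 86.3983 352.2405]
0.8 pad scene crop [303.5996 181.617 ] pedal far outer top crop [463.4645 214.8998] y,z 86.93635121620903 12.023344369373849 near outer scene crop [ 90.5111 357.9763]
```

Picture: pedal near outer corner at crop (80,342) and pad corner at (310,190), both consistent with the flap at about 0.55 rad. I'll press 4 mm more and push most of the way.

>>> carry_out:
  steps:
    - [0.294,0,0,0.004,0,0,0]
    - [0.294,0,0,0,0,0,0]
    - [0.294,0,0.005,0,0,0,0]
    - [0.294,0,0.005,0,0,0,0]
    - [0.294,0,0.005,0,0,0,0]
    - [0.294,0,0.005,0,0,0,0]
    - [0.294,0,0.006,0,0,0,0]
    - [0.294,0,0.006,0,0,0,0]
    - [0.294,0,0.006,0,0,0,0]
    - [0.294,0,0.006,0,0,0,0]
    - [0.294,0,0,0,0,0,0]

```text
clock: 5.42
tcp_pos: [0.4906, 0.0271, 0.0361]
orientation: [-0.001, 0.646, 0.763, -0.0]
wrist_force: [-2.3, 0.1, 4.2]
finger_gap: 0.0549
```

```bash
python3 look.py push1
```

```text
5.525 jig mm -81.83799214876466 35.91047661047517 36.12966136138425 [-2.9152  0.3469  3.5934] 0.055061241873280216
```

View pics/push1.png

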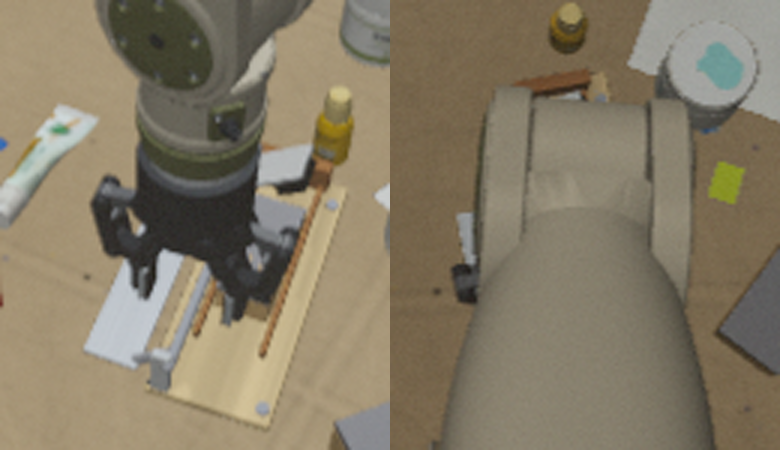

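Flap at about 0.68 (pad corner (305,185)), and the fingertip is behind the block, which has moved on. I'll continue and slow down near the backstop.

>>> carry_out:
  steps:
    - [0.294,0,0.006,0,0,0,0]
    - [0.294,0,0.006,0,0,0,0]
    - [0.294,0,0.006,0,0,0,0]
    - [0.294,0,0.006,0,0,0,0]
    - [0.294,0,0.005,0,0,0,0]
    - [0.294,0,0.004,0,0,0,0]
    - [0.294,0,0.002,0,0,0,0]
    - [0.294,0,0.002,0,0,0,0]
    - [0.294,0,0,0,0,0,0]

```text
clock: 6.65
tcp_pos: [0.528, 0.0331, 0.0364]
orientation: [0.0, 0.646, 0.763, 0.0]
wrist_force: [-3.2, -1.0, 4.2]
finger_gap: 0.0552
```

```bash
python3 look.py push2
```

```text
6.75 jig mm -43.9944917481493 35.622736189449434 36.39972146909406 [-2.7294 -1.109   5.0465] 0.055683757484614634
```

View pics/push2.png

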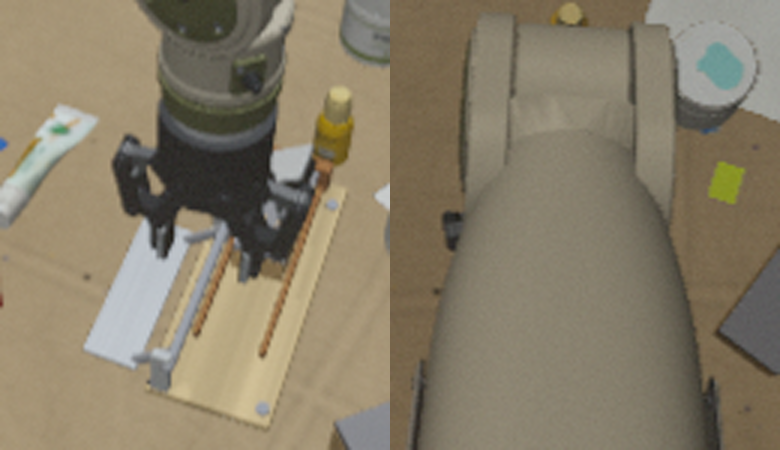

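Picture: pedal still level, fingertip just behind the block at crop (245,275), block nearly home. No rise in force yet, so I'll creep on.

>>> carry_out:
  steps:
    - [0.294,0,0.001,0,0,0,0]
    - [0.294,0,0.001,0,0,0,0]
    - [0.294,0,0.001,0,0,0,0]
    - [0.294,0,0.001,0,0,0,0]
    - [0.294,0,0,0,0,0,0]

```text
clock: 7.38
tcp_pos: [0.5308, 0.0335, 0.0363]
orientation: [-0.0, 0.646, 0.763, -0.001]
wrist_force: [-5.2, -0.5, 6.0]
finger_gap: 0.0552
```

>>> carry_out:
  steps:
    - [0.294,0,0.001,0,0,0,0]
    - [0.294,0,0.001,0,0,0,0]
    - [0.294,0,0.001,0,0,0,0]
    - [0.294,0,0,0,0,0,0]

```text
clock: 7.88
tcp_pos: [0.531, 0.0335, 0.0359]
orientation: [-0.002, 0.646, 0.763, -0.003]
wrist_force: [-12.1, -3.7, 12.2]
finger_gap: 0.0553
```

Contact with the backstop: the force rises to 12 N while the tip stands still at jig x about -41, as expected. Back off, then let the pedal up slowly.

>>> carry_out:
  steps:
    - [0.294,0,-0.004,0,0,0,0]
    - [0.294,0,-0.004,0,0,0,0]
    - [0.294,0,-0.004,0,0,0,0]
    - [0.294,0,0,-0.006,0,0,0]
    - [0.294,0,0,-0.006,0,0,0]
    - [0.294,0,0,-0.008,0,0,0]
    - [0.294,0,0,-0.01,0,0,0]
    - [0.294,0,0,-0.01,0,0,0]
    - [0.294,0,0,-0.03,0,0,0]
    - [0.294,0,0,-0.04,0,0,0]
    - [0.294,0,0,-0.05,0,0,0]
    - [0.294,0,0,-0.05,0,0,0]
    - [0.294,0,-0.04,0,0,0,0]
    - [0.294,0.04,-0.04,0,0,0,0]
    - [0.294,0.05,0,0,0,0,0]
    - [0.294,0.05,0,0,0,0,0]
    - [0.294,0.05,0,0,0,0,0]
    - [0.294,0.05,0,0,0,0,0]
    - [0.294,0.05,0,0,0,0,0]
    - [0.294,0,0,0,0,0,0]

```text
clock: 10.38
tcp_pos: [0.3949, 0.3076, 0.2465]
orientation: [-0.0, 0.644, 0.765, 0.0]
wrist_force: [0.0, -1.4, 0.5]
finger_gap: 0.0555
```

```bash
python3 look.py end1
```

```text
10.475 jig mm -129.6743813764843 325.78678685036135 246.41888339323532 [-0.1668 -0.7192  0.1776] 0.055226658298139775
```

View pics/end1.png

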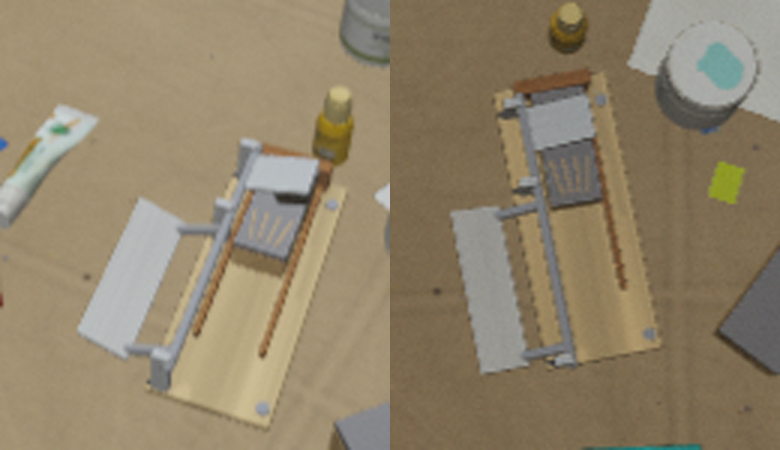

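The block is under the flap and against the backstop; its near top edge runs from (547,208) to (603,200) in the top crop. Pedal near outer corner at (78,330) means the flap is at about 0.3 rad. One numeric check of the near edge.

```bash
python3 - <<'E'
from h import *
import pickle
d=pickle.load(open('c1.pkl','rb')); p=np.load('jig.npy'); p[1]-=.002; c,s=np.cos(p[2]),np.sin(p[2])
for n,u,v in (('top',(547-390)/3+285,208/3+130),('top',(603-390)/3+285,200/3+130),('scene',237/3+265,244/3+140),('scene',288/3+265,260/3+140)):
    w=onz(d[n],(u-.33,v-.33),.036)-[p[0],p[1],0]; print(n,1e3*(c*w[0]+s*w[1]),1e3*(-s*w[0]+c*w[1]))
E
```

```text
top -29.352100605547037 24.41789402816063
top -31.46473303092416 -18.77587057532167
scene -32.04052714832301 17.4507343438049
scene -32.832621389840476 -21.216770415949085
```

```bash
python3 -c "
from h import *
s=env.get_state(); print(s['clock'],s['qvel'],s['wrist_force']); print(env.hand_in())"
```

```text
10.475 [-0.0331 -0.0086 -0.0121 -0.0022 -0.0006 -0.0017] [-0.1668 -0.7192  0.1776]
the job is handed in; nothing more can be done
None
```

The printing block is loaded in the jig and I handed the job in at 10.5 s; no verdict was reported. I pressed the pedal to about 0.68 rad with one fingertip and pushed the block along the channel with the other. I stopped when the push force rose to about 12 N with the tip standing still. Then I backed off, let the pedal up slowly and moved clear.

- **Block position:** the last pictures put its near end at jig x of about -29 to -33 mm, where home is -30, and it looked straight and flat in the channel. The two views disagree by 2 to 3 mm, which is within the calibration error.
- **Flap:** by the position of the pedal's corner in the picture it is at about 0.3 rad, so it is resting on the block.
- **Bystanders and arm:** the jar, bottle and tube look unmoved, though I did not measure them. The arm is clear, with no contact force beyond noise.

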